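# Load a slotted weight onto a food press

## Task

Load the kitchen press: pick up the slotted weight lying on the worktop by its black grip, slide it sideways onto the neck of the upright stem of the press (below the knob), and lower it over the thick foot of the stem until it sits flush on the weight already there. Its slot must face the opposite way to the slot of the weight below, within about 20 degrees. Work gently and by feel, since the stem must not be forced and its exact place is not known, leave the other things alone, and let go at the end.

Things in the scene. Friction and masses are not known exactly. Their poses are not given: they have to be found in the camera images.
- press: Fixed food press: white square open mould, 132 x 132 mm, 40 mm high, on a 150 mm square foot. Origin at the centre of its underside on the worktop, z up, x and y along its sides. A round wooden follower plate (top at height 34 mm) inside it carries the upright stem. The press is stiff; neither stem nor mould may be pushed with over 25 N, nor the two weights pressed together harder than that.
- press_axis (a point): Centre line of the press, 76 mm above its origin. The steel stem stands 8 mm off this line, in any direction (the round plate lies turned at random, unreported, but firm); find it by touch or sight. Stem heights above the press's origin: foot, 14 mm diameter, 34 to 58 mm, flat shoulder with 1 mm bevel; neck, 8 mm diameter, 58 to 92; black knob, 18 mm diameter, 92 to 104.
- base_weight: Steel slotted disc already on the press, lying on the follower plate round the stem's foot: 94 mm diameter, 16 mm thick, 0.6 kg, loose. Origin at the centre of its underside, near the press's axis; its top is 50 mm above the press's origin. x points out through its open slot (33 mm wide: it does not centre on the stem); z up.
- weight: The loose slotted weight: steel disc, 88 mm diameter, 18 mm thick, 0.25 to 0.42 kg, with an upright black grip; at first flat on the worktop. Origin at the centre of its underside, on the bore's axis; x points out through the slot's mouth, z up. The whole weight fits between knob and shoulder when its underside is 62 to 72 mm above the press's origin.
- weight_grip (a point): Centre of the weight's black grip, the place to grasp: 42 mm above the weight's underside, 34 mm from the disc's axis on the side away from the slot (weight's x = -34 mm). The grip is 20 mm long along x, 12 mm thick along y, from 18 to 58 mm above the underside. Axes as the weight's.
- weight_hub (a point): Centre of the weight's disc, on its axis, 9 mm above its underside; 59 mm above the press's origin when fully seated. The slot is 11 mm wide with a half-round end about the axis; its mouth is bevelled to 16 mm over the last 2.5 mm. The disc's lowest 10 mm have a 17 mm bore that fits over the stem's foot; the upper 8 mm pass only the neck.
- weight_mouth (a point): Mouth of the weight's slot: on the rim at x = +44 mm from the disc's axis, 9 mm above the underside.
- salt: Bystander: salt shaker, 44 mm diameter, 90 mm high, origin at the centre of its underside.
- bowl: Bystander: small spotted bowl, 90 mm diameter, 37 mm high, origin at the centre of its underside.
- candle: Bystander: tea light in a metal cup, 38 mm diameter, 15 mm high, origin at the centre of its underside.

How it is judged:
By the outcome, as a careful person would: the job done as asked, in the order asked, and still so for the second after the job is handed in, with the robot touching nothing.
It also fails if it takes over 72 s, if anything falls off the work surface, if the arm or the gripper's body presses on something with over 40 N, if the wrist force passes 120 N, or if a joint passes its speed limit or range.

## Robot

A 6-joint arm with a two-finger parallel gripper is mounted at the origin on a cart in front of the work surface, level with it; the furniture and walls round the work are solid. World frame = base frame: x ahead of the robot, y to its left, z up, the work surface at z = 0. Lengths are in m, angles in rad, forces in N, time in s.
With the tool pointing down it reaches from about 0.275 to 1 m from the base axis. Payload 8.4 kg.
Tool frame: the origin (TCP) lies on the centre line of the jaws, within the pads' length; the fingertips stand 17 mm ahead of it and the grasp point (between the pads) lies 2 mm behind it (bot.tcp_to_tips is the y of the fingertips in the tool frame, in m); y points along the fingers, z is the direction in which the jaws open and shut, and the axes are right-handed (so a half turn about y gives the same grasp; the last joint's range is limited). The gripper opens to 85 mm and grips with 20 to 120 N. Pads are 22 mm wide; open, the fingers measure 114 mm over their backs; the gripper's body (76 mm by 85 mm) begins 54 mm behind the grasp point. The pads swing forward as they close: fully open they stand 13 mm farther back than shut.
Start: joints at [1.23, 0.353, 1.633, -0, 1.155, -0.002], TCP at [0.208, 0.589, 0.248] pointing down, gripper open.
Joint ranges: [-2.63, 2.63], [-0.92, 2.1], [0.06, 2.66], [-1.3, 4.44], [0, 2.69], [-3.02, 3.02]. Speed limits (rad/s): [2.22, 2.22, 2.79, 3.14, 3.14, 3.14].

## Interface

Orientations are given as a unit quaternion [x, y, z, w].
In Python, from workcell import bot, hand, kinematics, get_obs, vision, hand_in gives the robot as it stands. The module is installed in compiled form; this text tells all that it offers. Calls block until the motion is done:
- bot.reach(position, orientation): joint-space move of the TCP to a pose.
- bot.servo_line(position, ori=None, velocity=0.15): straight line of the TCP; ori=None keeps the orientation; velocity is the mean speed in m/s.
- bot.goto_joints(angles): joint-space move.
- hand.move_gripper(opening, strength=None): finger opening in m; strength is the grip in N (None keeps the last); returns when the fingers have stopped.
- bot.dwell(seconds).
- kinematics.solve_ik(position, orientation): joint angles nearest the present ones, or None.
- get_obs(): the state.
- vision.read_camera(name): name is "scene" or "top"; returns a dict with "frame" (480x640x3 uint8, red, green, blue), "intrinsics" (3x3 intrinsics, pixels), "view" (4x4, takes a point from world to camera coordinates). Camera axes: x right, y down, z forward; pixel columns grow to the right and rows downward; lengths in m; the calibration is good to about 2 mm. A picture is of the moment at which its call begins. There is no depth.
A pose or a line that the arm cannot do raises bot.IKError and nothing moves.
- hand_in(): hands the job in, once; it reports no verdict.
The state is a dict: "time_s": time; "joint_pos": joint angles; "joint_vel": joint speeds; "joint_efforts": joint torques, N m; "position": TCP position; "orientation": TCP orientation; "wrist_force": force on the tool from outside, world axes, zero at the start; "ft_torque": the same for the moment, N m; "gripper_width": finger opening in m.
Only numpy, scipy, OpenCV 4.12 (cv2) and the standard library are available. Lean on these libraries where they do the work, as an engineer would, in place of code of your own. Each camera call takes 0.05 s, during which the arm holds its last target.

## Working session

There is one attempt and no reset: what is moved stays moved. The work goes in short steps, each a Python script; the robot and the scene stay as the last script left them, time stands still between calls to the robot, and variables do not carry over. Pictures are saved under pics/ and viewed, and the job is handed in when it is done.

```bash
mkdir -p pics
python3 - <<'E'
from workcell import bot,hand,kinematics,get_obs,vision
import cv2,numpy as np
o=get_obs();print({k:np.round(v,3).tolist() for k,v in o.items()},bot.tcp_to_tips)
for n in("scene","top"):
    c=vision.read_camera(n);cv2.imwrite(f"pics/{n}0.png",c["frame"][:,:,::-1]);print(n,c["intrinsics"].tolist(),np.round(c["view"],4).tolist())
E
ls
```

```text
{'time_s': 0.0, 'joint_pos': [1.23, 0.354, 1.634, 0.0, 1.155, -0.002], 'joint_vel': [0.001, 0.001, 0.001, -0.0, -0.002, 0.001], 'joint_efforts': [0.006, -60.525, -34.207, 0.0, 0.009, -0.0], 'position': [0.208, 0.589, 0.248], 'orientation': [0.697, -0.119, 0.119, -0.696], 'wrist_force': [-1.301, -0.3, 0.144], 'ft_torque': [0.019, 0.007, 0.087], 'gripper_width': 0.085} 0.017
scene [[616.8012814750767, 0.0, 318.40429463321914], [0.0, 616.8012814750767, 242.85458510178995], [0.0, 0.0, 1.0]] [[0.736, -0.6767, 0.0197, -0.5009], [-0.4658, -0.5272, -0.7107, 0.2058], [0.4913, 0.5139, -0.7032, 0.9954], [0.0, 0.0, 0.0, 1.0]]
top [[554.2026944373521, 0.0, 314.8961438615472], [0.0, 554.2026944373521, 241.34490858171037], [0.0, 0.0, 1.0]] [[-0.0021, -0.9999, 0.0108, -0.1846], [-0.9951, 0.001, -0.0985, 0.533], [0.0985, -0.0109, -0.9951, 0.9793], [0.0, 0.0, 0.0, 1.0]]
pics
```

View pics/scene0.png

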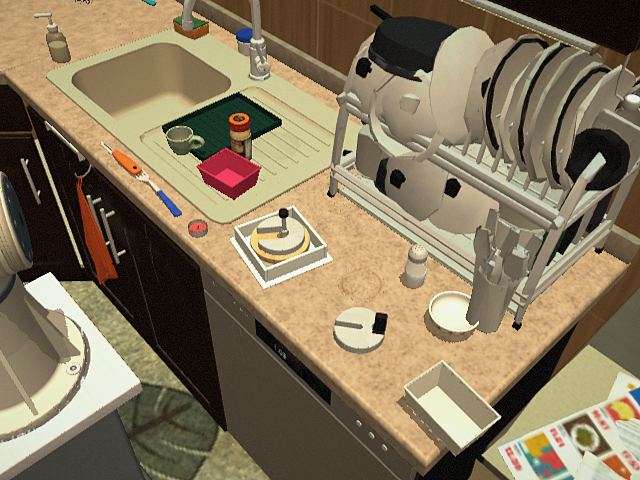

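View pics/top0.png

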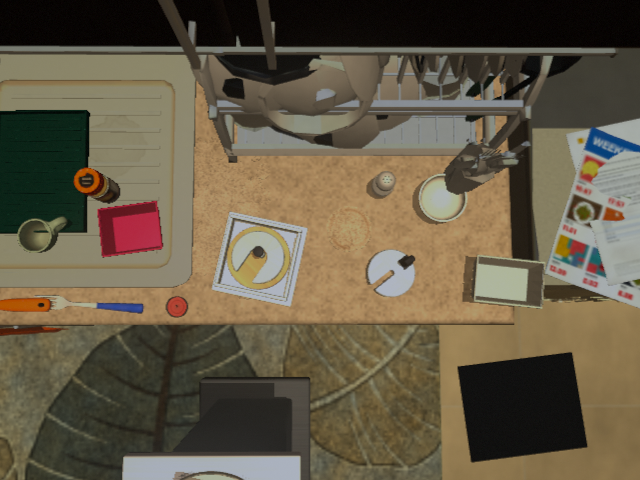

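The top view shows the press at about (260,258) and its base weight's slot running down-left from the knob at (258,252). The loose weight is at (391,273), with its grip at (406,262) and its slot towards (375,285). I'll zoom in on both.

Run:
```python
import cv2,numpy as np
t=cv2.imread("pics/top0.png");s=cv2.imread("pics/scene0.png")
r=lambda im,x,y,w,h,k:cv2.resize(im[y:y+h,x:x+w],None,fx=k,fy=k,interpolation=cv2.INTER_CUBIC)
a=r(t,205,205,110,110,5);b=r(t,355,235,70,70,5)
b=cv2.copyMakeBorder(b,0,200,0,0,cv2.BORDER_CONSTANT);cv2.imwrite("pics/z1.png",cv2.resize(np.hstack([a[:, :],np.zeros((550,0,3),np.uint8)]),None,fx=1,fy=1))
cv2.imwrite("pics/z2.png",r(t,355,235,70,70,8))
cv2.imwrite("pics/z3.png",r(s,225,195,115,100,6))
cv2.imwrite("pics/z4.png",r(s,325,295,75,65,8))
```

```text
(no output)
```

View pics/z1.png

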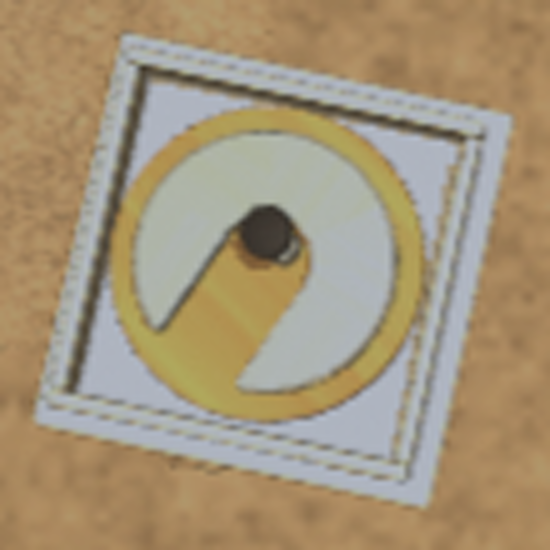

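View pics/z2.png

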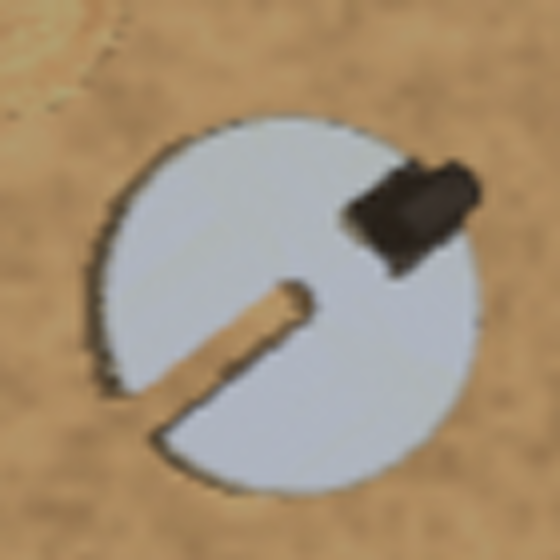

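View pics/z3.png

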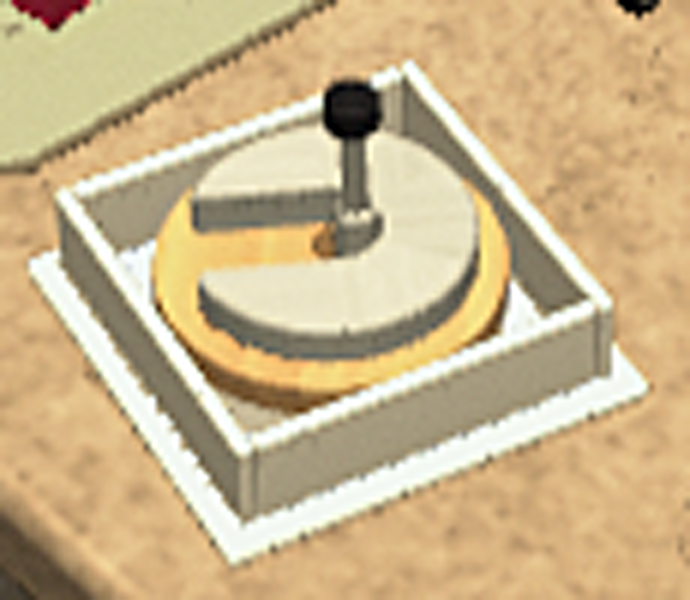

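View pics/z4.png

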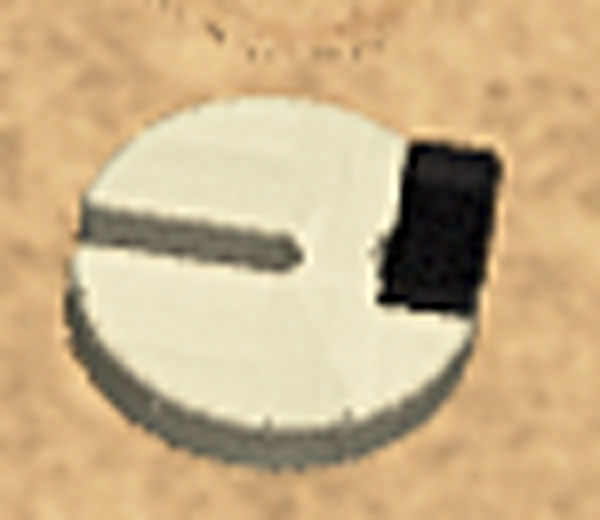

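```bash
cat > geo.py <<'E'
import numpy as np
C={"scene":(np.array([[616.8012814750767,0,318.40429463321914],[0,616.8012814750767,242.85458510178995],[0,0,1]]),np.array([[0.736,-0.6767,0.0197,-0.5009],[-0.4658,-0.5272,-0.7107,0.2058],[0.4913,0.5139,-0.7032,0.9954]])),
"top":(np.array([[554.2026944373521,0,314.8961438615472],[0,554.2026944373521,241.34490858171037],[0,0,1]]),np.array([[-0.0021,-0.9999,0.0108,-0.1846],[-0.9951,0.001,-0.0985,0.533],[0.0985,-0.0109,-0.9951,0.9793]]))}
def ray(n,uv):
    K,V=C[n];d=V[:,:3].T@np.linalg.inv(K)@np.array([uv[0],uv[1],1]);return -V[:,:3].T@V[:,3],d
def onz(n,uv,z):
    o,d=ray(n,uv);return (o+d*(z-o[2])/d[2])[:2]
def proj(n,p):
    K,V=C[n];q=K@(V[:,:3]@np.asarray(p,float)+V[:,3]);return q[:2]/q[2]
def z(k,ox,oy,x,y): return ((x+.5)/k-.5+ox,(y+.5)/k-.5+oy)
E
python3 - <<'E'
from geo import *
T1=lambda x,y:z(5,205,205,x,y);T2=lambda x,y:z(8,355,235,x,y);S3=lambda x,y:z(6,225,195,x,y);S4=lambda x,y:z(8,325,295,x,y)
ang=lambda a,b:np.degrees(np.arctan2(*(b-a)[::-1]))
# weight
c=onz("top",T2(291,305),.018);m=onz("top",T2(143,416),.018);print("weight top",c,m,ang(c,m),np.linalg.norm(m-c))
c2=onz("scene",S4(276,262),.018);m2=onz("scene",S4(80,228),.018);print("weight scene",c2,m2,ang(c2,m2),np.linalg.norm(m2-c2))
e=onz("scene",S4(305,252),.018);print("slot end scene",e); print("slot end top",onz("top",T2(312,290),.018))
print("grip top pt top/scene",onz("top",T2(455,185),.058),onz("scene",S4(450,158),.058))
# base
c=onz("top",T1(265,261),.05);m=onz("top",T1(200,356),.05);print("base",c,m,ang(c,m),np.linalg.norm(m-c))
print("base slot edges",ang(onz("top",T1(230,240),.05),onz("top",T1(157,330),.05)),ang(onz("top",T1(308,280),.05),onz("top",T1(240,385),.05)))
# press
q=[onz("top",T1(*p),0.0) for p in((124,33),(513,117),(430,507),(35,420))];print("press foot",np.mean(q,0),q)
q=[onz("scene",S3(*p),.04) for p in((408,65),(609,305),(247,450),(60,190))];print("press scene rim",np.mean(q,0))
print("knob top",onz("top",T1(266,232),.100),onz("top",T1(266,230),.104),"scene",onz("scene",S3(352,109),.098))
print("shoulder scene",onz("scene",S3(355,212),.058))
print([proj("top",(0,0,0))])
E
```

```text
weight top [ 0.4759697  -0.32422775] [ 0.45078417 -0.29010286] 126.42881007156483 0.04241248176982759
weight scene [ 0.47467498 -0.3255755 ] [ 0.4498258  -0.29125891] 125.90888310165131 0.04236873717917691
slot end scene [ 0.48118544 -0.3278192 ]
slot end top [ 0.47938372 -0.32908269]
grip top pt top/scene [ 0.50059453 -0.35482389] [ 0.49679402 -0.35050526]
base [ 0.50308775 -0.08378679] [ 0.46957151 -0.06117884] 145.99887060118397 0.04042843135423118
base slot edges 141.3657123818844 147.37656292689334
press foot [ 0.50408602 -0.08313356] [array([ 0.59228914, -0.02570837]), array([ 0.56048602, -0.17137104]), array([ 0.41565896, -0.1406683 ]), array([0.44790997, 0.00521347])]
press scene rim [ 0.50365552 -0.0828514 ]
knob top [ 0.50929829 -0.08867317] [ 0.50964325 -0.08903705] scene [ 0.50993399 -0.08741673]
shoulder scene [ 0.50768593 -0.09025596]
[array([210.42783242, 542.97876556])]
```

```bash
cat >> geo.py <<'E'
from scipy.spatial.transform import Rotation as R
def quat(yaw,s):  # weight yaw (rad), s=+-1 : tool z = s*weight y
    zt=s*np.array([-np.sin(yaw),np.cos(yaw),0]);y=np.array([0,0,-1.]);x=np.cross(y,zt)
    return R.from_matrix(np.c_[x,y,zt]).as_quat()
def grip(cx,cy,yaw,zu): # TCP pose for weight centre & underside height; grasp pt is 2 mm behind TCP
    return np.array([cx-.034*np.cos(yaw),cy-.034*np.sin(yaw),zu+.042-.002])
W=(0.4755,-0.3248,np.radians(126.2)); STEM=np.array([.5096,-.0885]); PY=np.radians(-35)
def at(d,lat,yaw,zu): # weight centre d behind stem along slot, lat to its left
    c=STEM-d*np.array([np.cos(yaw),np.sin(yaw)])+lat*np.array([-np.sin(yaw),np.cos(yaw)]);return grip(*c,yaw,zu)
E
python3 - <<'E'
from geo import *
from workcell import kinematics,get_obs
ik=kinematics.solve_ik
for s in(1,-1):
  for n,p,y in(("pick",grip(*W,0.),W[2]),("pickhi",grip(*W,.12),W[2]),("start",at(.075,0,PY,.067),PY),("starthi",at(.075,0,PY,.12),PY),("end",at(0,0,PY,.05),PY)):
    q=ik(p,quat(y,s)); print(s,n,p.round(3),None if q is None else np.round(q,2))
E
```

```text
1 pick [ 0.496 -0.352  0.04 ] [-0.62  0.59  1.81 -0.    0.75  1.89]
1 pickhi [ 0.496 -0.352  0.16 ] [-0.62  0.42  1.75 -0.    0.97  1.89]
1 start [ 0.42  -0.026  0.107] [-0.07  0.25  2.18 -0.    0.72 -1.03]
1 starthi [ 0.42  -0.026  0.16 ] [-0.07  0.16  2.13  0.    0.85 -1.03]
1 end [ 0.482 -0.069  0.09 ] [-0.15  0.37  2.05 -0.    0.72 -1.11]
-1 pick [ 0.496 -0.352  0.04 ] [-0.62  0.59  1.81 -0.    0.75 -1.25]
-1 pickhi [ 0.496 -0.352  0.16 ] [-0.62  0.42  1.75 -0.    0.97 -1.25]
-1 start [ 0.42  -0.026  0.107] [-0.07  0.25  2.18 -0.    0.72  2.12]
-1 starthi [ 0.42  -0.026  0.16 ] [-0.07  0.16  2.13 -0.    0.85  2.12]
-1 end [ 0.482 -0.069  0.09 ] [-0.15  0.37  2.05 -0.    0.72  2.04]
```

Run:
```python
from geo import *
from workcell import bot,hand,get_obs,vision
import cv2
hand.move_gripper(.045,80)
q=quat(W[2],1)
bot.reach([.44,-.12,.29],q)
bot.reach(grip(*W,.10),q)
bot.servo_line(grip(*W,0.),velocity=.1)
print(get_obs()["time_s"],get_obs()["wrist_force"])
hand.move_gripper(0.0,80)
o=get_obs();print(o["time_s"],o["gripper_width"],o["wrist_force"],o["ft_torque"])
bot.servo_line(grip(*W,.02),velocity=.06); bot.dwell(.2)
o=get_obs();print(o["time_s"],o["gripper_width"],o["wrist_force"],o["ft_torque"])
bot.servo_line(grip(*W,.15),velocity=.15)
bot.reach(at(.078,0,PY,.15),quat(PY,1))
o=get_obs();print(o["time_s"],o["position"],at(.078,0,PY,.15),o["wrist_force"])
for n in("scene","top"):
    c=vision.read_camera(n);cv2.imwrite(f"pics/{n}1.png",c["frame"][:,:,::-1])
t=cv2.imread("pics/top1.png");s=cv2.imread("pics/scene1.png")
r=lambda im,x,y,w,h,k:cv2.resize(im[y:y+h,x:x+w],None,fx=k,fy=k,interpolation=cv2.INTER_CUBIC)
cv2.imwrite("pics/y1.png",r(t,170,205,160,120,5));cv2.imwrite("pics/y2.png",r(s,190,120,160,180,3.3))
```

```text
5.4583 [ 0.87979715  0.12916346 -0.12417232]
5.8583 0.010744659809781768 [-0.84802062 -0.46506705  6.00626166] [ 0.03444761  0.11418913 -0.02703047]
6.5417 0.010837057745724991 [-0.60328413  0.51149583 -3.10552538] [-0.0660931  -0.00872502  0.0389232 ]
10.025 [ 0.41800495 -0.02441794  0.18999402] [ 0.41785497 -0.02425944  0.19      ] [ 0.49469702  0.18237931 -2.00517321]
```

View pics/y1.png

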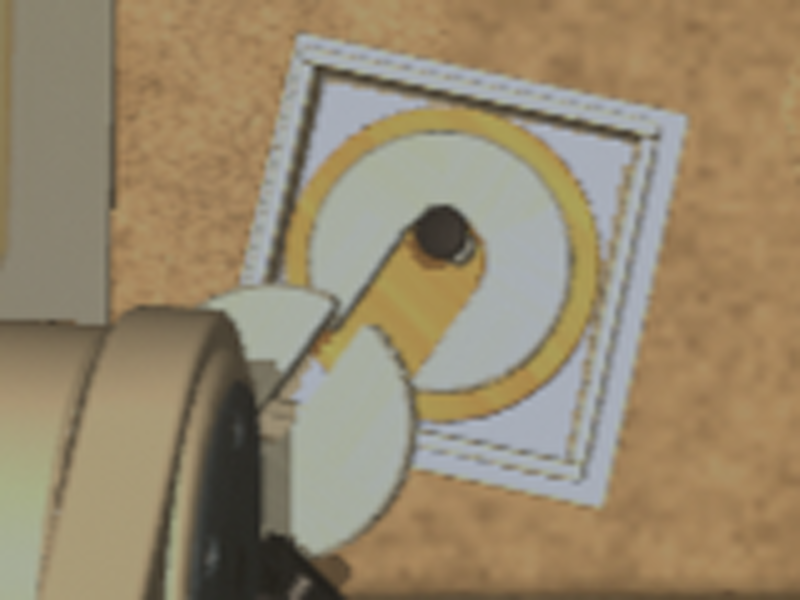

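View pics/y2.png

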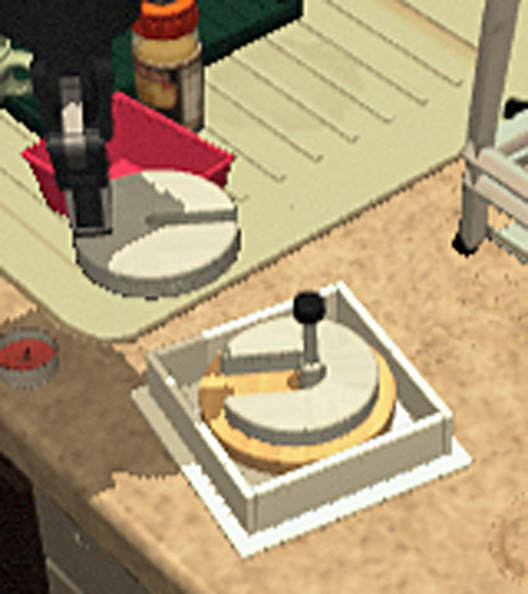

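The weight is held level, slot facing up-right, with its mouth corners at zoomed (337,300) and (370,328). I'll check that against prediction.

Run:
```python
from geo import *
T=lambda x,y:z(5,170,205,x,y)
S=lambda x,y:z(3.3,190,120,x,y)
m=onz("top",T(354,314),.168);p=STEM-(.078-.044)*np.array([np.cos(PY),np.sin(PY)])
print("mouth seen",m,"pred",p)
m2=onz("scene",S(238,213),.168);print("scene",m2)
print("knob again", onz("top",T(442,232),.100))
a=m-p;print("along",a@[np.cos(PY),np.sin(PY)],"lat",a@[-np.sin(PY),np.cos(PY)])
a=m2-p;print("along",a@[np.cos(PY),np.sin(PY)],"lat",a@[-np.sin(PY),np.cos(PY)])
```

```text
mouth seen [ 0.47825762 -0.0681864 ] pred [ 0.48174883 -0.0689984 ]
scene [ 0.48071241 -0.06605058]
knob again [ 0.50929788 -0.08900876]
along -0.0033255769808124254 lat -0.0013373275328395925
along -0.0025397845680492676 lat 0.0018202514314721958
```

```bash
cat >> geo.py <<'E'
def fr(o,b): # force change in slot frame: along, left, up
    f=np.array(o["wrist_force"])-b;return np.array([f[0]*np.cos(PY)+f[1]*np.sin(PY),-f[0]*np.sin(PY)+f[1]*np.cos(PY),f[2]])
E
python3 - <<'E'
from geo import *
from workcell import bot,hand,get_obs
import json
Q=quat(PY,1)
bot.servo_line(at(.078,0,PY,.067),velocity=.1);bot.servo_line(at(.055,0,PY,.067),velocity=.08);bot.dwell(.3)
b=np.mean([np.array(get_obs()["wrist_force"])] ,0);o=get_obs();print(b,o["time_s"],o["position"]-at(.055,0,PY,.067))
lat=0.;d=.055
while d>.0035:
    d-=.002 if d>.008 else .001
    bot.servo_line(at(d,lat,PY,.067),velocity=.04)
    o=get_obs();f=fr(o,b);print(round(d*1e3,1),round(lat*1e3,2),f.round(1),round(o["time_s"],2))
    if abs(f[0])>6 or abs(f[1])>10 or abs(f[2])>8: print("stop");break
    if abs(f[1])>2: lat+=.0005*np.sign(f[1])
json.dump(dict(b=b.tolist(),lat=lat,d=d),open("st.json","w"))
E
```

```text
[ 0.02149015  0.3400013  -2.77346735] 11.85 [-2.75373728e-04  1.14803837e-04 -3.97401524e-05]
53.0 0.0 [ 0.9  0.1 -0. ] 12.1
51.0 0.0 [-0.1 -0.4  0.2] 12.35
49.0 0.0 [-0.5  0.6 -0.4] 12.6
47.0 0.0 [ 1.1 -0.8 -0.5] 12.85
45.0 0.0 [ 0.4  0.9 -0.3] 13.1
43.0 0.0 [-0.3 -0.4 -0.3] 13.35
41.0 0.0 [0.3 0.7 0.4] 13.6
39.0 0.0 [ 0.9  0.3 -0.2] 13.85
37.0 0.0 [0.2 0.4 1.4] 14.1
35.0 0.0 [-0.1  0.5  0. ] 14.35
33.0 0.0 [ 0.3 -0.5  0.4] 14.6
31.0 0.0 [ 0.9  0.2 -0.5] 14.85
29.0 0.0 [-0.6 -0.4  0.5] 15.1
27.0 0.0 [-0.1  0.5  0.7] 15.35
25.0 0.0 [ 0.8 -0.6 -0.4] 15.6
23.0 0.0 [-0.  -1.  -0.3] 15.85
21.0 0.0 [ 0.9 -0.6 -0.2] 16.1
19.0 0.0 [ 0.3 -0.7 -0.3] 16.35
17.0 0.0 [-0.7 -0.3  0.7] 16.6
15.0 0.0 [-0.2 -0.7  0. ] 16.85
13.0 0.0 [ 1.1 -0.5  0.1] 17.1
11.0 0.0 [-0.  -0.3 -1.2] 17.35
9.0 0.0 [-0.5 -0.  -0.2] 17.6
7.0 0.0 [-0.1 -0.2  0.5] 17.85
6.0 0.0 [ 1.4 -1.3 -0.2] 18.1
5.0 0.0 [-0.1 -1.   0.2] 18.35
4.0 0.0 [-0.1 -0.7 -0.1] 18.6
3.0 0.0 [ 0.8 -0.2 -0.3] 18.85
```

Run:
```python
from geo import *
from workcell import bot,hand,get_obs
import json
st=json.load(open("st.json"));b=np.array(st["b"])
def probe(d,lat,dd,dl,lim,ax):
    s=0;
    for i in range(16):
        d+=dd;lat+=dl
        bot.servo_line(at(d,lat,PY,.067),velocity=.02)
        f=np.mean([fr(get_obs(),b)],0);print(round(d*1e3,1),round(lat*1e3,2),f.round(1))
        if abs(f[ax])>lim: break
    return d,lat
d,_=probe(.003,0,-.0005,0,2.5,0)
bot.servo_line(at(d+.004,0,PY,.067),velocity=.04)
print("left");_,l1=probe(d+.004,0,0,.0004,2.5,1)
bot.servo_line(at(d+.004,0,PY,.067),velocity=.04)
print("right");_,l2=probe(d+.004,0,0,-.0004,2.5,1)
bot.servo_line(at(d+.004,(l1+l2)/2,PY,.067),velocity=.04)
print(d,l1,l2,get_obs()["time_s"])
json.dump(dict(b=b.tolist(),lat=(l1+l2)/2,dc=d),open("st.json","w"))
```

```text
2.5 0.0 [ 0.4 -0.  -0.2]
2.0 0.0 [ 0.7 -0.8  0.9]
1.5 0.0 [-0.1 -0.1  0.1]
1.0 0.0 [-0.2  0.9 -0.4]
0.5 0.0 [ 0.1 -0.6 -0.5]
0.0 0.0 [-0.7  0.5  0.6]
-0.5 0.0 [-0.1 -0.9 -0.7]
-1.0 0.0 [ 0.3  0.3 -0.1]
-1.5 0.0 [-0.5 -0.4 -0.2]
-2.0 0.0 [-0.3 -1.1  0.5]
-2.5 0.0 [0.  0.8 0.1]
-3.0 0.0 [ 0.3 -0.6  0.2]
-3.5 0.0 [-0.4  0.4  0.3]
-4.0 0.0 [-3.6 -0.9  2.3]
left
0.0 0.4 [-0.3  0.1 -0.4]
0.0 0.8 [ 0.8 -0.7  1. ]
0.0 1.2 [ 1.1 -1.8  0.6]
0.0 1.6 [ 0.9 -4.4  0.5]
right
0.0 -0.4 [-0.1  0.8  0.3]
0.0 -0.8 [0.2 0.2 0.2]
0.0 -1.2 [ 0.2 -0.2 -0.3]
0.0 -1.6 [0.  0.2 1.1]
0.0 -2.0 [0.4 0.2 0.8]
0.0 -2.4 [0.8 1.4 0. ]
0.0 -2.8 [-0.5  4.3 -0.3]
-0.004 0.0016 -0.0028000000000000004 25.85
```

Contact onsets: slot end at about d=-3.7 mm, sides at +1.1 and -2.2 mm. That puts the centre at d=-2.3, lat=-0.55. Now a guarded lowering.

Run:
```python
from geo import *
from workcell import bot,hand,get_obs
import json
st=json.load(open("st.json"));b=np.array(st["b"])
d,lat=-.0023,-.00055
bot.servo_line(at(d,lat,PY,.067),velocity=.04)
bot.servo_line(at(d,lat,PY,.060),velocity=.03)
z_=.060
while z_>.0475:
    z_-=.0005
    bot.servo_line(at(d,lat,PY,z_),velocity=.02)
    o=get_obs();f=fr(o,b);print(round(z_*1e3,1),round(d*1e3,2),round(lat*1e3,2),f.round(1),round(o["time_s"],2))
    if f[2]>4 or max(abs(f[:2]))>8: print("stop");break
    if abs(f[0])>2:d-=.0003*np.sign(f[0])
    if abs(f[1])>2:lat+=.0003*np.sign(f[1])
json.dump(dict(b=b.tolist(),lat=lat,d=d,z=z_),open("st.json","w"))
```

```text
59.5 -2.3 -0.55 [-0.2  0.4  0.2] 26.73
59.0 -2.3 -0.55 [ 0.1 -0.  -0.1] 26.98
58.5 -2.3 -0.55 [0.2 0.2 0.4] 27.23
58.0 -2.3 -0.55 [ 0.4 -1.3 -0.2] 27.48
57.5 -2.3 -0.55 [0.6 0.  0.7] 27.73
57.0 -2.3 -0.55 [-0.2 -0.8 -0.2] 27.98
56.5 -2.3 -0.55 [ 0.3 -0.2 -0.6] 28.23
56.0 -2.3 -0.55 [ 0.4  0.  -1.4] 28.48
55.5 -2.3 -0.55 [-0.4 -1.1  1.3] 28.73
55.0 -2.3 -0.55 [ 0.3  0.3 -0.3] 28.98
54.5 -2.3 -0.55 [0.2 0.2 0.3] 29.23
54.0 -2.3 -0.55 [ 0.6 -0.3  0.1] 29.48
53.5 -2.3 -0.55 [-0.4  0.3 -0.4] 29.73
53.0 -2.3 -0.55 [ 0.1  0.1 -0.1] 29.98
52.5 -2.3 -0.55 [ 0.7 -0.4 -0.1] 30.23
52.0 -2.3 -0.55 [ 1.3 -0.7  0.3] 30.48
51.5 -2.3 -0.55 [-0.4 -0.7 -0.7] 30.73
51.0 -2.3 -0.55 [-0.2 -0.1  0.1] 30.98
50.5 -2.3 -0.55 [-0.8  0.1  4.5] 31.23
stop
```

Run:
```python
from geo import *
from workcell import bot,hand,get_obs,vision
import json,cv2
st=json.load(open("st.json"));b=np.array(st["b"]);d,lat=st["d"],st["lat"]
z_=.0505
while z_>.0495:
    z_-=.00025
    bot.servo_line(at(d,lat,PY,z_),velocity=.02);o=get_obs();f=fr(o,b);print(round(z_*1e3,2),f.round(1),np.round(o["ft_torque"],2),round(o["position"][2]-.04,4))
    if f[2]>7 or max(abs(f[:2]))>6: break
hand.move_gripper(.030);bot.dwell(.2)
o=get_obs();print(o["time_s"],o["gripper_width"],o["wrist_force"])
bot.servo_line(at(d,lat,PY,.075),velocity=.06)
bot.servo_line(at(d,lat,PY,.16),velocity=.15)
o=get_obs();print(o["time_s"],o["wrist_force"])
bot.reach([.30,-.30,.30],o["orientation"])
print(get_obs()["time_s"])
for n in("scene","top"):
    c=vision.read_camera(n);cv2.imwrite(f"pics/{n}2.png",c["frame"][:,:,::-1])
t=cv2.imread("pics/top2.png");s=cv2.imread("pics/scene2.png")
r=lambda im,x,y,w,h,k:cv2.resize(im[y:y+h,x:x+w],None,fx=k,fy=k,interpolation=cv2.INTER_CUBIC)
cv2.imwrite("pics/x1.png",r(t,205,205,110,110,5));cv2.imwrite("pics/x2.png",r(s,225,180,115,100,6))
```

```text
50.25 [-2.5 -1.   9.6] [ 0.1   0.41 -0.06] 0.0507
32.0083 0.02981330155486757 [-0.49288253  0.3855828  -0.68002571]
33.2833 [ 0.24645694 -1.31573294  0.18141788]
34.4667
```

View pics/x1.png

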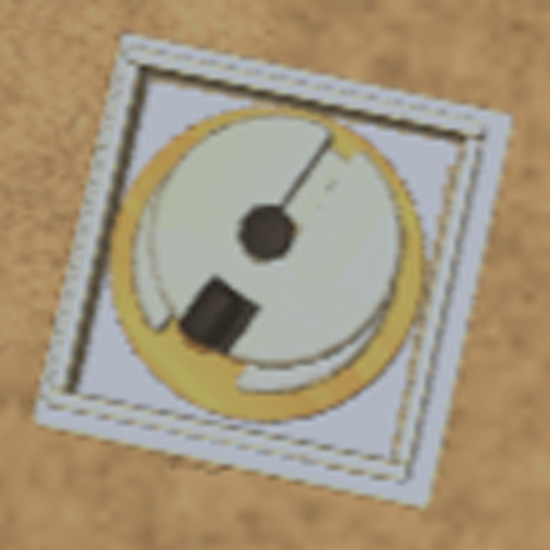

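View pics/x2.png

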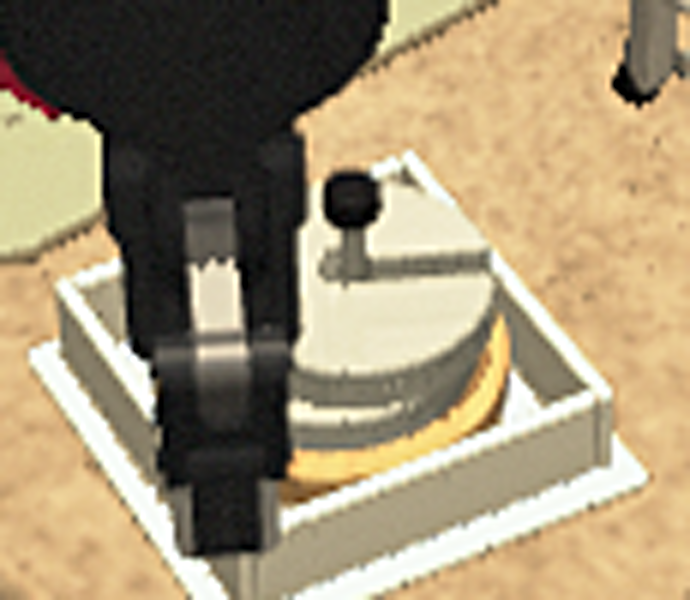

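View pics/scene2.png

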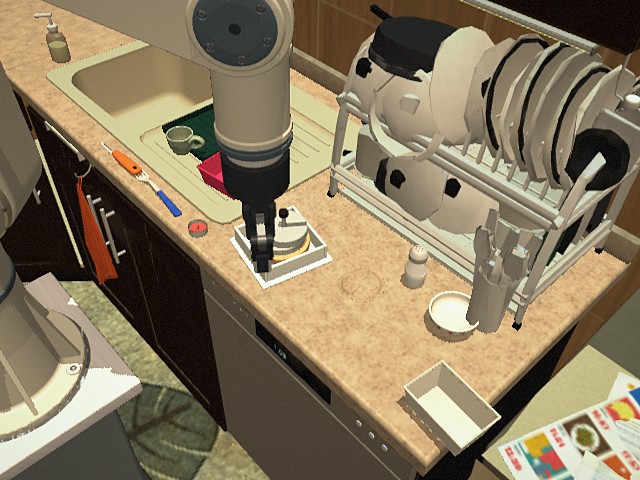

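Seen from above, the weight sits on the base, its slot towards (340,140) and its grip at (218,313), opposite the base slot. The arm blocks part of the scene view, so I'll move it away and look again.

Run:
```python
from geo import *
from workcell import bot,hand,get_obs,vision
import cv2
bot.reach([.36,-.42,.30],get_obs()["orientation"])
print(get_obs()["time_s"],get_obs()["joint_pos"])
c=vision.read_camera("scene");s=c["frame"][:,:,::-1].copy()
r=lambda im,x,y,w,h,k:cv2.resize(im[y:y+h,x:x+w],None,fx=k,fy=k,interpolation=cv2.INTER_CUBIC)
cv2.imwrite("pics/w2.png",r(s,225,180,115,100,6))
T=lambda x,y:z(5,205,205,x,y)
g=onz("top",T(219,313),.106) # grip top approx
ce=onz("top",T(276,240),.068)
m=onz("top",T(347,143),.068)
print(ce,m,np.degrees(np.arctan2(*(m-ce)[::-1])), "grip",g,np.degrees(np.arctan2(*(STEM-g)[::-1])))
# overlay of predicted flush disc edges
im=r(s,225,180,115,100,6)
c0=STEM+.0023*np.array([np.cos(PY),np.sin(PY)])-.00055*np.array([-np.sin(PY),np.cos(PY)])
for zz,col in((.068,(0,0,255)),(.050,(0,255,0))):
    P=[proj("scene",(c0[0]+.044*np.cos(a),c0[1]+.044*np.sin(a),zz)) for a in np.linspace(0,2*np.pi,80)]
    P=((np.array(P)-[225,180]+.5)*6-.5).astype(np.int32);cv2.polylines(im,[P],True,col,1)
cv2.imwrite("pics/w3.png",im)
```

```text
35.1667 [-8.63686565e-01  1.96919556e-01  1.72830980e+00 -4.11866506e-04
  1.22032531e+00 -1.82534647e+00]
[ 0.50911542 -0.08921192] [ 0.54300839 -0.11368449] -35.8313378241836 grip [ 0.48179009 -0.07382271] -27.82383504328622
```

View pics/w2.png

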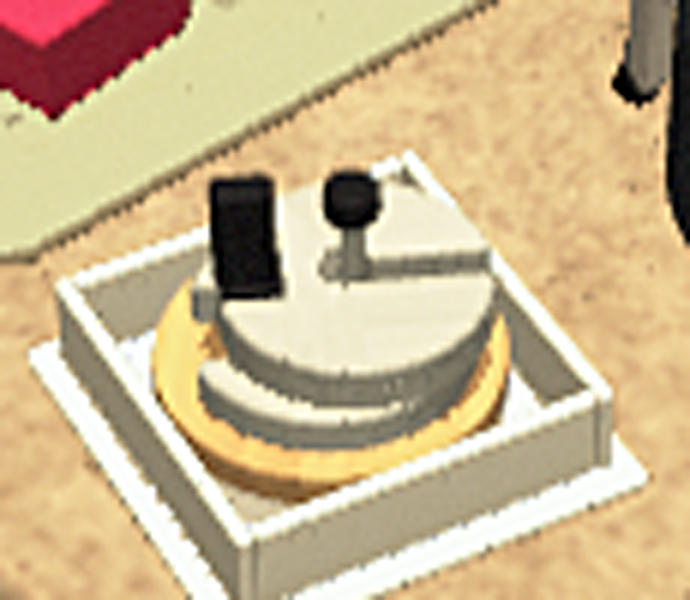

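View pics/w3.png

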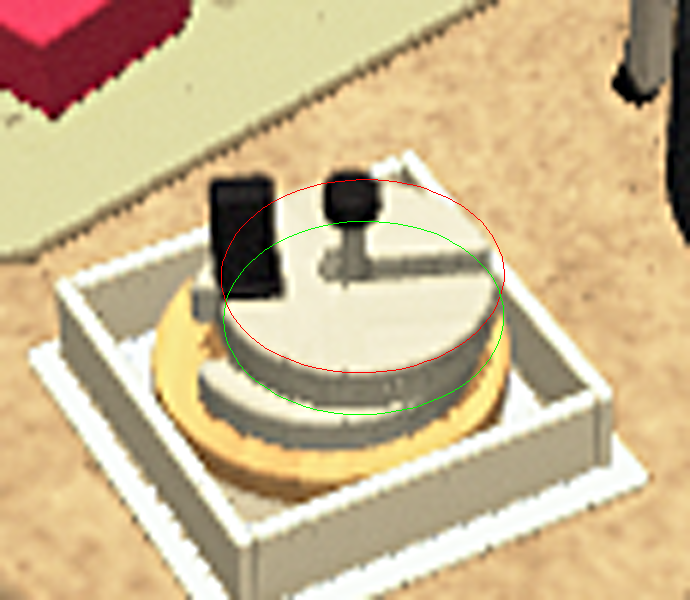

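The image shows the disc flush and level: its rim, at (490,290) on the right and (360,372) at the front, follows the outline predicted for full seating to about 1 mm. Handing in.

```bash
python3 -c "
from workcell import hand_in
hand_in()"
```

```text
the job is handed in; nothing more can be done
```

The weight is loaded on the press, and I handed the job in at about 35 s on the robot's clock. The hand-in gives no verdict.

- **Moves:** I picked the weight up by its grip, turned it so its slot faced opposite to the one below, and slid it onto the neck without contact. Light touches of about 4 N found the stem's centre. I then lowered it over the foot in 0.5 mm steps, pressed it down at about 10 N (limit 25 N), let go and backed away.
- **Seating:** The disc touched down at 50.5 mm. With the final press, the TCP reading put its underside at 50.7 mm, against 50 mm expected. The last camera view shows it flush and level, within about 1 mm of the outline predicted for full seating.
- **Slot direction:** The slot points to about -36°. The base weight's slot points to about +145°, so they are opposite to within roughly 1°. A rougher estimate from the grip's position gave -28°, which disagrees by 8° but is still inside the 20° limit.
- **Other things:** The bystander objects look unmoved in the pictures. The robot is clear of everything.

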